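Find the release groove in a feed gauge by touch and press it

TASK

Unlock the feed gauge by touch, with the fingers shut and nothing picked up: put the fingertips on top of the black guide edge close beside the yellow end housing and slide them lightly along the edge, keeping contact, until they find the thumb groove. Press the black plate inside the groove fully down so that it stays down and the green pin stands up, then take the hand clear. Do not press hard on anything, and leave the loose things where they are.

Things in the scene. Friction and masses are not known exactly. Their poses are not given: they have to be found in the camera images.
- gauge: Feed gauge fixed on the bench: aluminium base plate 130 x 590 x 12 mm (x, y, z). Origin: centre of the underside, on the bench; x points across it away from the robot, y along it to its yellow end, z up. On it stand the black guide edge, an end housing at each end of the edge (yellow at +y, grey at -y; 50 mm wide, 65 mm high) and a black bar on teal rollers.
- edge_mid (a point): Fixed point of the gauge, at its x = -30, y = 0, z = 60 mm: middle of the flat top of the black guide edge. The edge is rigid, 24 mm wide, runs along the gauge's y, and is bare for 150 mm to either side of this point; beyond, it runs inside the housings, which stand 5 mm higher than it. Two flat strips of dark tape on it look like the groove.
- edge_start (a point): Fixed point on the top of the guide edge, 125 mm from edge_mid and 25 mm from the yellow housing: where to put the fingertips first. The thumb groove (place unknown) has its centre 85 to 215 mm from here towards the grey end; it is a gap in the edge 46 mm long, open on both sides, 10 mm deep down to the release plate, a black plate 22 x 43 mm.
- bar_mid (a point): Fixed point: middle of the top of the black bar on the rollers, 36 mm wide, parallel to the guide edge, 61 mm farther from the robot and 6 mm higher than it; there is 31 mm of free space between edge and bar. The bar is part of the gauge and does not move.
- release (a joint): The release plate in the bottom of the groove: 0 as found or up to 0.001 m down, 0.008 m fully down (plate top then 18 mm below the top of the edge). It slides straight down against about 4 N of friction, without a spring, and stays where it is left; a rubber stop ends its travel and gives 1 to 2 mm more under a firm press (about 12 N). As it goes down the green pin rises.
- pin_top (a point): Top of the green lock pin, 10 mm in diameter, on the grey end housing (gauge x = -25, y = -255 mm): it is about level with the housing at first and stands about 10 mm higher when the plate is fully down. Driven by the plate; only to be looked at.
- bushing: Loose brass bushing, 34 mm diameter, 30 mm high, standing on the grey housing. Origin under its centre.
- gauge_block: Loose steel gauge block, 30 x 40 x 20 mm, lying on the yellow housing. Origin under its centre.
- tap_wrench: Loose tap wrench, T shape of 170 and 140 mm, 22 mm high, lying on the bench on the robot's side of the gauge. Origin on the bench below the crossing.
- offcut: Loose black bar offcut, 36 x 120 x 12 mm, lying on the bench on the robot's side of the gauge. Origin under its centre.
- spray_can: Loose blue can, 60 mm diameter, 120 mm high, beyond the gauge. Origin under its centre.
- mug: Loose white mug, 80 mm diameter, 90 mm high, beyond the gauge. Origin under its centre.

How it is judged:
By the outcome, as a careful person would: the job done as asked, in the order asked, and still so for the second after the job is handed in, with the robot touching nothing.
It also fails if it takes over 61 s, if anything falls off the work surface, if the arm or the gripper's body presses on something with over 40 N, if the wrist force passes 120 N, or if a joint passes its speed limit or range.

ROBOT

A 7-joint arm with a two-finger parallel gripper is mounted at the origin on the work surface. World frame = base frame: x ahead of the robot, y to its left, z up, the work surface at z = 0. Lengths are in m, angles in rad, forces in N, time in s.
With the tool pointing down it reaches from about 0.4 to 0.85 m from the base axis. Payload 10.4 kg.
Tool frame: the origin (TCP) lies midway between the tips of the shut fingers; the grasp point (between the pads) lies 19 mm behind it; z points along the fingers, x is the direction in which the jaws open and shut, and the axes are right-handed (so a half turn about z gives the same grasp; the last joint's range is limited). The gripper opens to 85 mm and grips with 20 to 120 N. Pads are 22 mm wide; open, the fingers measure 114 mm over their backs; the gripper's body (76 mm by 85 mm) begins 54 mm behind the grasp point. The pads swing forward as they close: fully open they stand 13 mm farther back than shut.
Start: joints at [1.116, 0.332, -0.065, 1.46, 0.022, 1.35, -0.088], TCP at [0.262, -0.568, 0.231] pointing down, gripper open.
Joint ranges: [-2.6, 2.6], [-0.5, 2.12], [-1.47, 1.34], [0.16, 2.42], [-1.27, 4.41], [0.06, 2.06], [-2.6, 2.6]. Speed limits (rad/s): [2.22, 2.22, 2.79, 2.79, 3.14, 3.14, 3.14].

INTERFACE

Orientations are given as a unit quaternion [x, y, z, w].
In Python, from workcell import monitor, eyes, ticket, models gives the robot as it stands.
- The arm moves only by the tool servo_tool, never from a script. Its argument "motion" is a list of rows, each a list of 7 numbers: the opening, from 0 (shut) to 1 (fully open), then the shift along the tool's x, y, z in m, then the turn, a rotation vector about the tool's x, y, z in degrees. In form: [[fingers, tx, ty, tz, rx, ry, rz], ...]. A call has 1 to 20 rows; each row is the pose to reach, as a shift and turn from the pose commanded when the call began, along the tool's axes at that moment; what a row does not reach only later rows make up. A row lasts 1/8 s, in which the tool goes at most 62.5 mm and 10.7 degrees, less where a joint would pass 70% of its speed; a pose out of reach is approached as far as the arm can. A call with a gripper value outside its range is refused whole. The fingers move at their own pace and stop on an object; "grip_force" is the grip in N (left out, the last holds). Time passes only in rows, so rows that repeat a pose let the fingers close. It gives the time, the measured TCP pose, the force and the opening at its end, in the units of the state.
- monitor.get_obs(): the state, without advancing time (a new reading comes with each control period).
- eyes.camera(name): name is "side" or "top"; returns (picture, depth): 384x512x3 uint8, blue, green, red; 384x512 float32, m along the optical axis (not along the pixel's ray), 0 where there is no reading.
- eyes.camera_info(name): a dict with "intrinsics" (3x3 intrinsics, pixels), "extrinsics" (4x4, takes a point from world to camera coordinates). Camera axes: x right, y down, z forward; pixel columns grow to the right and rows downward; lengths in m; the calibration is good to about 2 mm. A picture is of the moment at which its call begins. camera_info takes no time and is no camera call.
- ticket.hand_in(): hands the job in, once; it reports no verdict.
Trained networks look in the newest picture that a camera, given by its name, has taken for a name from the list of things; names that differ only in an ending like _2 or _b are one class to them, and where a whole thing is asked for, a point or a joint stands for the part that bears it (a point fixed in the world has none). Each returns a list of dicts, best first, with "confidence" (0 to 1); they miss things now and then, are a little off and sometimes report something else, mostly with a low value. They report only what shows in the picture. A call takes as long as a camera call.
- models.boxes_of(camera, thing): "point" ([x, y, z] in m, in the coordinates of the camera as it stood for that picture, good to about 4 mm: the middle of the surface that is visible of it).
The state is a dict: "clock": time; "joint_pos": joint angles; "joint_velocities": joint speeds; "tau": joint torques, N m; "position": TCP position; "ee_rot": TCP orientation; "ft_force": force on the tool from outside, world axes, zero at the start; "torque": the same for the moment, N m; "grip_width": opening from 0.0 (shut) to 1.0 (fully open).
Only numpy, scipy, OpenCV 4.12 (cv2) and the standard library are available. Lean on these libraries where they do the work, as an engineer would, in place of code of your own. Each camera call takes 0.05 s, during which the arm holds its last target. There are 200 camera calls.

## Working session

There is one attempt and no reset: what is moved stays moved. The work goes in short steps, Python scripts to look and compute and a tool call to move; the robot and the scene stay as the last step left them, time stands still between calls to the robot, and variables do not carry over. Pictures are saved under pics/ and viewed, about 8 in all and at most 12, crops included, and the job is handed in when it is done.

Besides the shell and the picture viewer there is one more tool, called after "Call:" by a JSON object that holds its "op" and its "data". servo_tool: Moves the arm, as the interface text tells. Its arguments: {"type":"object","properties":{"motion":{"type":"array"},"grip_force":{"type":"number"}},"required":["motion"]}

```bash
mkdir -p pics; cat > h.py <<'E'
import numpy as np,cv2
from workcell import monitor,eyes,ticket,models
def w(c,p):
    E=np.array(eyes.camera_info(c)["extrinsics"]);return (np.linalg.inv(E)@np.r_[p,1])[:3]
E
python3 - <<'E'
from h import *
o=monitor.get_obs();print({k:np.round(v,3) for k,v in o.items()})
ims=[]
for c in("top","side"):
    im,d=eyes.camera(c);np.savez(f"{c}0.npz",im=im,d=d);cv2.imwrite(f"pics/{c}0.png",im)
    for t in("gauge","edge_mid","pin_top","bushing","gauge_block","bar_mid"):
        for r in models.boxes_of(c,t)[:2]: print(c,t,round(r["confidence"],2),np.round(w(c,r["point"]),3))
    print(np.round(eyes.camera_info(c)["extrinsics"],3).tolist(),np.round(eyes.camera_info(c)["intrinsics"],1).tolist())
E
```

```text
{'clock': np.float64(0.0), 'joint_pos': array([ 1.116,  0.333, -0.065,  1.461,  0.022,  1.35 , -0.088]), 'joint_velocities': array([ 0.001, -0.001,  0.002, -0.001,  0.002, -0.001, -0.   ]), 'tau': array([-0.0000e+00, -6.2545e+01,  4.9000e-02, -3.9160e+01,  1.6000e-02,
        1.0000e-02,  0.0000e+00]), 'position': array([ 0.261, -0.567,  0.231]), 'ee_rot': array([ 0.842, -0.539, -0.001, -0.   ]), 'ft_force': array([ 0.161,  0.315, -0.656]), 'torque': array([0.031, 0.021, 0.032]), 'grip_width': np.float64(1.001)}
top gauge 0.59 [0.513 0.033 0.066]
top edge_mid 0.65 [0.512 0.029 0.061]
top bushing 0.56 [ 0.454 -0.144  0.097]
top gauge_block 0.87 [0.511 0.273 0.086]
top bar_mid 0.59 [0.515 0.031 0.066]
[[0.002, -1.0, -0.018, 0.022], [-0.993, -0.0, -0.116, 0.584], [0.116, 0.019, -0.993, 0.762], [0.0, 0.0, 0.0, 1.0]] [[352.6, 0.0, 250.8], [0.0, 352.6, 192.1], [0.0, 0.0, 1.0]]
side gauge 0.55 [ 0.5   -0.162  0.051]
side edge_mid 0.78 [ 0.493 -0.158  0.053]
side bushing 0.83 [ 0.454 -0.161  0.092]
side gauge_block 0.43 [0.512 0.256 0.08 ]
side bar_mid 0.63 [ 0.498 -0.162  0.05 ]
[[0.963, -0.27, -0.012, -0.545], [-0.149, -0.495, -0.856, 0.176], [0.225, 0.826, -0.517, 0.651], [0.0, 0.0, 0.0, 1.0]] [[353.9, 0.0, 261.3], [0.0, 353.9, 192.1], [0.0, 0.0, 1.0]]
```

View pics/top0.png

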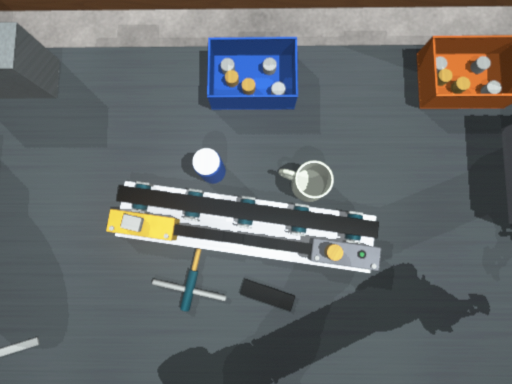

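View pics/side0.png

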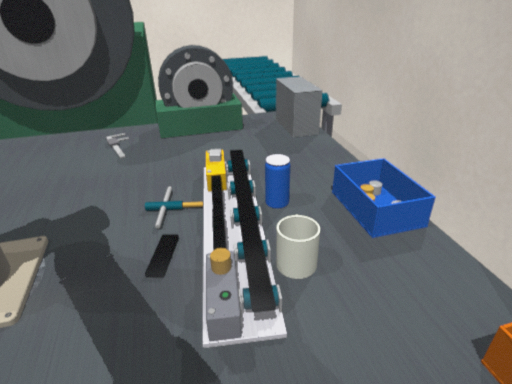

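The top view shows the yellow housing at about (108–175, 212–240), the grey one at (312–380, 240–270), the pin at (361,254) and the edge between the housings. The side view shows the same layout, with the tap wrench and offcut on the robot's side. Next I'll fit the gauge pose from the housings.

```bash
python3 - <<'E'
from h import *
z=np.load("top0.npz");im,d=z["im"],z["d"]
ci=eyes.camera_info("top");K=np.array(ci["intrinsics"]);E=np.array(ci["extrinsics"])
v,u=np.mgrid[:384,:512];P=np.stack([(u-K[0,2])/K[0,0]*d,(v-K[1,2])/K[1,1]*d,d,np.ones_like(d)],-1)@np.linalg.inv(E).T
hsv=cv2.cvtColor(im,cv2.COLOR_BGR2HSV);Z=P[...,2]
yel=(hsv[...,0]>18)&(hsv[...,0]<34)&(hsv[...,1]>150)&(abs(Z-.065)<.006)&(u<185)&(d>0)
yel=cv2.morphologyEx(yel.astype(np.uint8),cv2.MORPH_CLOSE,np.ones((3,3)))>0
gry=(abs(Z-.065)<.006)&(u>305)&(u<390)&(v>232)&(hsv[...,2]>70)&(d>0)
for n,m in(("y",yel),("g",gry)):
    q=P[m][:,:2].astype(np.float32);r=cv2.minAreaRect(q);print(n,m.sum(),r,np.median(Z[m]),cv2.boxPoints(r).round(3).tolist())
# ortho 1px = .67mm at z=.06
s=.00075;gy=.36-np.arange(800)*s;gx=.62-np.arange(300)*s
X,Y=np.meshgrid(gx,gy,indexing='ij');Q=np.stack([X,Y,np.full_like(X,.06),np.ones_like(X)],-1)@E.T
a=Q[...,0]/Q[...,2]*K[0,0]+K[0,2];b=Q[...,1]/Q[...,2]*K[1,1]+K[1,2]
o=cv2.remap(im,a.astype(np.float32),b.astype(np.float32),cv2.INTER_CUBIC)
cv2.imwrite("pics/ortho.png",cv2.convertScaleAbs(o,alpha=1.6))
E
```

```text
y 946 ((0.49816057085990906, 0.1711391806602478), (0.3246881663799286, 0.046198729425668716), 82.02831268310547) 0.06511016709649364 [[0.453000009059906, 0.014000000432133675], [0.49900001287460327, 0.007000000216066837], [0.5440000295639038, 0.32899999618530273], [0.49799999594688416, 0.33500000834465027]]
g 1419 ((0.45922672748565674, -0.17366957664489746), (0.1569625735282898, 0.07174891233444214), 82.15764617919922) 0.06513583347669971 [[0.4129999876022339, -0.24699999392032623], [0.48399999737739563, -0.25600001215934753], [0.5049999952316284, -0.10100000351667404], [0.4339999854564667, -0.09099999815225601]]
```

View pics/ortho.png

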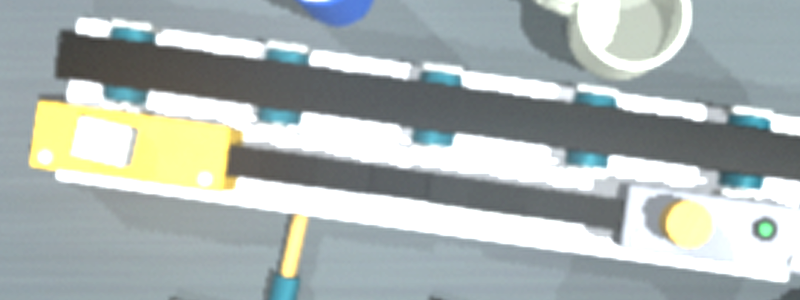

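Fitted pose: yaw ≈ -7.9°, edge_mid ≈ (0.479, 0.038), so edge_start ≈ (0.496, 0.162). The pin position agrees with this. I'll set tool x along gauge x, which makes tool +y point toward the grey end, and move above edge_start with the fingers shut.

Call:
{"op": "servo_tool", "data": {"motion": [[0,-0.02,-0.018,0,0,0,-2],[0,-0.055,-0.05,0,0,0,-5],[0,-0.09,-0.083,0,0,0,-9],[0,-0.13,-0.119,0,0,0,-13],[0,-0.17,-0.156,0,0,0,-17],[0,-0.21,-0.193,0,0,0,-21],[0,-0.25,-0.229,0,0,0,-25],[0,-0.29,-0.266,0,0,0,-29],[0,-0.33,-0.303,0,0,0,-33],[0,-0.37,-0.339,0,0,0,-37],[0,-0.41,-0.376,0,0,0,-41],[0,-0.45,-0.413,0,0,0,-45],[0,-0.485,-0.445,0,0,0,-49],[0,-0.52,-0.477,0,0,0,-53],[0,-0.545,-0.5,0,0,0,-56],[0,-0.56,-0.513,0.02,0,0,-57.4],[0,-0.565,-0.518,0.06,0,0,-57.4],[0,-0.565,-0.518,0.1,0,0,-57.4],[0,-0.565,-0.518,0.12,0,0,-57.4],[0,-0.565,-0.518,0.12,0,0,-57.4]]}}

```text
clock: 3.2
position: [0.4951, 0.162, 0.1107]
ee_rot: [0.998, -0.069, -0.001, 0.0]
ft_force: [-0.1, 0.4, 0.9]
grip_width: -0.001
```

```bash
python3 - <<'E'
from h import *
a,_=eyes.camera("top");b,_=eyes.camera("side")
f=lambda i:cv2.resize(i,None,fx=4,fy=4,interpolation=cv2.INTER_CUBIC)
cv2.imwrite("pics/c1.png",np.hstack([f(a[160:290,100:200]),f(b[110:240,180:280])]))
o=monitor.get_obs();print(o["position"],o["joint_pos"],o["ft_force"])
E
```

```text
[0.49636176 0.16247284 0.11261279] [ 0.30142926  0.31082404 -0.80526583  1.84048089  0.2513697   1.09362754
 -0.73373588] [-0.35431057  0.37641363  0.0135056 ]
```

View pics/c1.png

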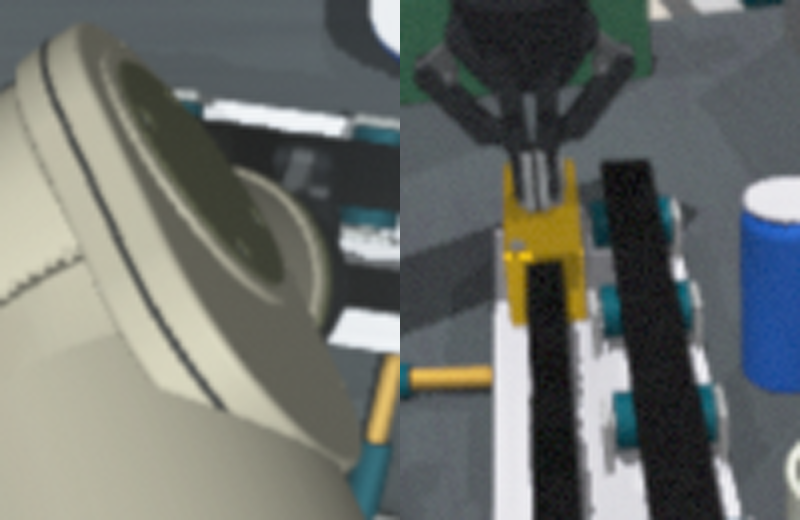

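The side crop shows the shut fingertips at about (537,208), above the start of the edge, whose centre is at about (545,270). That leaves them roughly 1 mm low in x. I'll descend.

Call:
{"op": "servo_tool", "data": {"motion": [[0,0.001,0,0.015,0,0,0],[0,0.001,0,0.03,0,0,0],[0,0.001,0,0.038,0,0,0],[0,0.001,0,0.043,0,0,0],[0,0.001,0,0.045,0,0,0],[0,0.001,0,0.046,0,0,0],[0,0.001,0,0.047,0,0,0],[0,0.001,0,0.047,0,0,0]]}}

```text
clock: 4.3
position: [0.4966, 0.1621, 0.0644]
ee_rot: [0.998, -0.069, 0.0, 0.0]
ft_force: [0.4, 1.1, 0.4]
grip_width: -0.004
```

Call:
{"op": "servo_tool", "data": {"motion": [[0,0,0,0.001,0,0,0],[0,0,0,0.002,0,0,0],[0,0,0,0.002,0,0,0]]}}

```text
clock: 4.68
position: [0.4965, 0.1621, 0.0622]
ee_rot: [0.998, -0.069, -0.0, 0.0]
ft_force: [-0.0, -0.5, 1.2]
grip_width: 0.001
```

Call:
{"op": "servo_tool", "data": {"motion": [[0,0,0,0.001,0,0,0],[0,0,0,0.001,0,0,0]]}}

```text
clock: 4.92
position: [0.4965, 0.1621, 0.0612]
ee_rot: [0.998, -0.069, -0.0, 0.0]
ft_force: [-0.0, 0.0, 0.9]
grip_width: 0.001
```

Call:
{"op": "servo_tool", "data": {"motion": [[0,0,0,0.001,0,0,0],[0,0,0,0.001,0,0,0]]}}

```text
clock: 5.18
position: [0.4966, 0.1621, 0.0602]
ee_rot: [0.998, -0.069, 0.0, 0.0]
ft_force: [-0.3, 0.1, -0.4]
grip_width: -0.002
```

Call:
{"op": "servo_tool", "data": {"motion": [[0,0,0,0.001,0,0,0],[0,0,0,0.001,0,0,0]]}}

```text
clock: 5.42
position: [0.4967, 0.1622, 0.0601]
ee_rot: [0.998, -0.069, 0.0, 0.0]
ft_force: [-5.1, -2.3, 12.2]
grip_width: 0.001
```

Call:
{"op": "servo_tool", "data": {"motion": [[0,0,0,0.0005,0,0,0],[0,0,0,0.0005,0,0,0]]}}

```text
clock: 5.68
position: [0.4967, 0.1622, 0.0601]
ee_rot: [0.998, -0.069, 0.0, 0.0]
ft_force: [-7.6, -3.7, 18.1]
grip_width: 0.001
```

Contact is at z ≈ 0.060, with a stiffness of about 12 N/mm. I'll ease off to a light contact and start sliding.

Call:
{"op": "servo_tool", "data": {"motion": [[0,0,0,-0.001,0,0,0],[0,0,0.002,-0.001,0,0,0],[0,0,0.005,-0.001,0,0,0],[0,0,0.008,-0.001,0,0,0]]}}

```text
clock: 6.18
position: [0.4959, 0.1546, 0.0602]
ee_rot: [0.998, -0.068, 0.0, -0.0]
ft_force: [0.3, 4.1, 5.5]
grip_width: 0.003
```

Call:
{"op": "servo_tool", "data": {"motion": [[0,0,0.003,0,0,0,0],[0,0,0.006,0,0,0,0],[0,0,0.009,0,0,0,0],[0,0,0.012,0,0,0,0]]}}

```text
clock: 6.68
position: [0.4942, 0.1426, 0.0602]
ee_rot: [0.998, -0.068, 0.0, -0.0]
ft_force: [-0.9, 3.3, 6.2]
grip_width: -0.004
```

Call:
{"op": "servo_tool", "data": {"motion": [[0,0,0.003,0,0,0,0],[0,0,0.006,0,0,0,0],[0,0,0.009,0,0,0,0],[0,0,0.012,0,0,0,0],[0,0,0.015,0,0,0,0],[0,0,0.018,0,0,0,0]]}}

```text
clock: 7.42
position: [0.4918, 0.1248, 0.0602]
ee_rot: [0.998, -0.068, 0.0, -0.0]
ft_force: [0.2, 3.9, 5.0]
grip_width: -0.003
```

Call:
{"op": "servo_tool", "data": {"motion": [[0,0,0.003,0,0,0,0],[0,0,0.006,0,0,0,0],[0,0,0.009,0,0,0,0],[0,0,0.012,0,0,0,0],[0,0,0.015,0,0,0,0],[0,0,0.018,0,0,0,0]]}}

```text
clock: 8.18
position: [0.4893, 0.1069, 0.0601]
ee_rot: [0.998, -0.068, 0.0, -0.0]
ft_force: [0.7, 3.2, 5.9]
grip_width: 0.001
```

Call:
{"op": "servo_tool", "data": {"motion": [[0,0,0.003,0,0,0,0],[0,0,0.006,0,0,0,0],[0,0,0.008,0,0,0,0]]}}

```text
clock: 8.55
position: [0.4882, 0.099, 0.0601]
ee_rot: [0.998, -0.068, 0.0, -0.0]
ft_force: [1.0, 3.0, 6.3]
grip_width: 0.002
```

Call:
{"op": "servo_tool", "data": {"motion": [[0,0,0.003,0,0,0,0],[0,0,0.006,0,0,0,0],[0,0,0.008,0,0,0,0]]}}

```text
clock: 8.93
position: [0.4871, 0.0911, 0.0601]
ee_rot: [0.998, -0.069, 0.0, -0.0]
ft_force: [0.8, 3.3, 5.2]
grip_width: 0.0
```

Call:
{"op": "servo_tool", "data": {"motion": [[0,0,0.003,0,0,0,0],[0,0,0.006,0,0,0,0],[0,0,0.008,0,0,0,0]]}}

```text
clock: 9.3
position: [0.486, 0.0831, 0.0601]
ee_rot: [0.998, -0.068, 0.0, -0.0]
ft_force: [0.3, 4.5, 5.2]
grip_width: 0.0
```

Call:
{"op": "servo_tool", "data": {"motion": [[0,0,0.003,0,0,0,0],[0,0,0.006,0,0,0,0],[0,0,0.008,0,0,0,0]]}}

```text
clock: 9.68
position: [0.4845, 0.0746, 0.0598]
ee_rot: [0.998, -0.069, 0.0, 0.0]
ft_force: [-0.2, 0.2, 0.0]
grip_width: -0.0
```

Call:
{"op": "servo_tool", "data": {"motion": [[0,0,0.003,0,0,0,0],[0,0,0.006,0,0,0,0],[0,0,0.008,0,0,0,0]]}}

```text
clock: 10.05
position: [0.4832, 0.0665, 0.0596]
ee_rot: [0.998, -0.069, -0.0, 0.0]
ft_force: [-0.9, 0.9, 0.0]
grip_width: -0.002
```

Contact was lost between y = 0.083 and 0.0746, so the groove centre is at about y = 0.067, roughly where the fingers are now. I'll lower into the groove.

Call:
{"op": "servo_tool", "data": {"motion": [[0,0,0,0.002,0,0,0],[0,0,0,0.004,0,0,0],[0,0,0,0.006,0,0,0],[0,0,0,0.007,0,0,0],[0,0,0,0.007,0,0,0]]}}

```text
clock: 10.68
position: [0.4834, 0.0671, 0.0527]
ee_rot: [0.998, -0.068, -0.0, 0.0]
ft_force: [-0.3, -0.6, 0.3]
grip_width: -0.004
```

Call:
{"op": "servo_tool", "data": {"motion": [[0,0,0,0.001,0,0,0],[0,0,0,0.002,0,0,0],[0,0,0,0.003,0,0,0],[0,0,0,0.003,0,0,0]]}}

```text
clock: 11.18
position: [0.4835, 0.067, 0.0498]
ee_rot: [0.998, -0.069, 0.0, 0.0]
ft_force: [-0.1, -0.6, 0.6]
grip_width: 0.004
```

Call:
{"op": "servo_tool", "data": {"motion": [[0,0,0,0.001,0,0,0],[0,0,0,0.002,0,0,0],[0,0,0,0.002,0,0,0]]}}

```text
clock: 11.55
position: [0.4835, 0.067, 0.0478]
ee_rot: [0.998, -0.069, 0.0, 0.0]
ft_force: [-0.4, -0.1, 1.6]
grip_width: -0.001
```

Call:
{"op": "servo_tool", "data": {"motion": [[0,0,0,0.001,0,0,0],[0,0,0,0.002,0,0,0],[0,0,0,0.003,0,0,0],[0,0,0,0.003,0,0,0]]}}

```text
clock: 12.05
position: [0.4835, 0.0671, 0.0447]
ee_rot: [0.998, -0.069, 0.0, -0.0]
ft_force: [0.5, 0.7, 1.1]
grip_width: -0.0
```

Call:
{"op": "servo_tool", "data": {"motion": [[0,0,0,0.001,0,0,0],[0,0,0,0.002,0,0,0]]}}

```text
clock: 12.3
position: [0.4835, 0.067, 0.0428]
ee_rot: [0.998, -0.069, 0.0, 0.0]
ft_force: [-0.9, 0.2, 3.4]
grip_width: 0.0
```

Call:
{"op": "servo_tool", "data": {"motion": [[0,0,0,0.0005,0,0,0],[0,0,0,0.001,0,0,0]]}}

```text
clock: 12.55
position: [0.4835, 0.067, 0.042]
ee_rot: [0.998, -0.069, 0.0, 0.0]
ft_force: [-3.2, -0.9, 11.7]
grip_width: -0.004
```

```bash
python3 - <<'E'
from h import *
b,_=eyes.camera("side");s0=np.load("side0.npz")["im"]
f=lambda i:cv2.resize(i[180:330,190:250],None,fx=4,fy=4,interpolation=cv2.INTER_CUBIC)
cv2.imwrite("pics/c2.png",np.hstack([f(s0),f(b)]))
o=monitor.get_obs();print(o["position"],o["ft_force"],o["clock"])
E
```

```text
[0.48353604 0.06700388 0.04208387] [-2.2469385  -0.81701922  7.45711713] 12.6
```

View pics/c2.png

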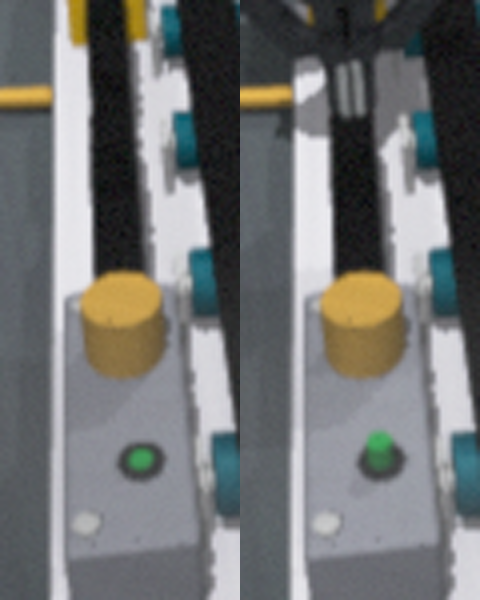

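The crop shows the green pin now standing up at (378,445), compared with flush at (140,460) before. z = 0.042 is exactly 18 mm below the edge top. I'll press slightly more to be sure it's fully down, then lift straight out.

Call:
{"op": "servo_tool", "data": {"motion": [[0,0,0,0.0003,0,0,0],[0,0,0,0.0003,0,0,0]]}}

```text
clock: 12.85
position: [0.4836, 0.0671, 0.042]
ee_rot: [0.998, -0.069, 0.0, 0.0]
ft_force: [-4.2, -1.0, 12.5]
grip_width: -0.003
```

Call:
{"op": "servo_tool", "data": {"motion": [[0,0,0,-0.005,0,0,0],[0,0,0,-0.012,0,0,0],[0,0,0,-0.022,0,0,0],[0,0,0,-0.04,0,0,0],[0,0,0,-0.07,0,0,0],[0,0,0,-0.11,0,0,0],[0,0,0,-0.15,0,0,0],[0,0,0,-0.18,0,0,0],[0,0,0,-0.19,0,0,0],[0,0,0,-0.19,0,0,0],[0,0,0,-0.19,0,0,0]]}}

```text
clock: 14.22
position: [0.4829, 0.0669, 0.2304]
ee_rot: [0.998, -0.069, -0.001, 0.0]
ft_force: [0.1, -0.4, -0.8]
grip_width: 0.0
```

```bash
python3 - <<'E'
from h import *
b,_=eyes.camera("side");s0=np.load("side0.npz")["im"]
f=lambda i:cv2.resize(i[130:330,140:270],None,fx=3,fy=3,interpolation=cv2.INTER_CUBIC)
cv2.imwrite("pics/c3.png",np.hstack([f(s0),f(b)]))
o=monitor.get_obs();print(o["position"],o["ft_force"],o["joint_velocities"].round(3),o["clock"])
E
```

```text
[0.48284574 0.06694309 0.230366  ] [ 0.17566811 -0.86941981 -0.9731711 ] [ 0.     0.002  0.001 -0.001 -0.     0.002  0.004] 14.275
```

View pics/c3.png

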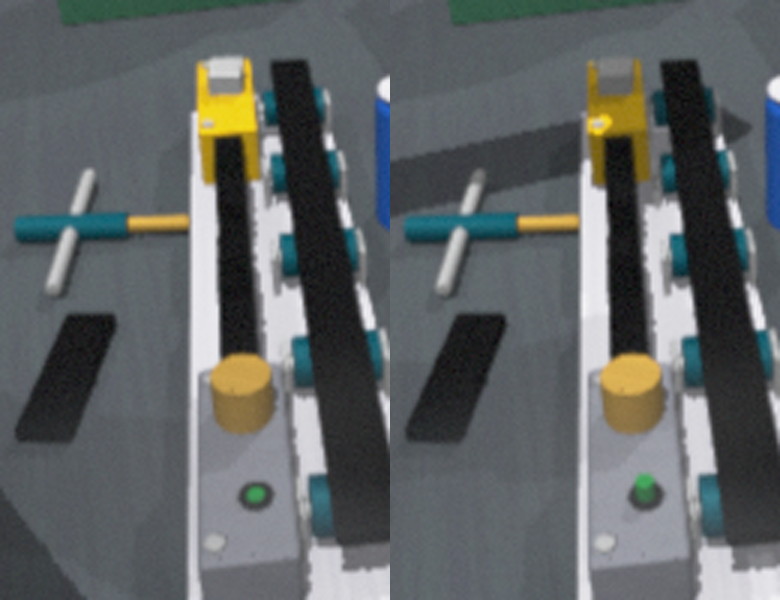

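The before and after crops match, except that the pin now stands up at (645,488). The loose things haven't moved and the hand is clear, so I'm handing in.

```bash
python3 -c "
from h import *
print(ticket.hand_in())"
```

```text
the job is handed in; nothing more can be done
None
```

The feed gauge is unlocked: the release plate is fully down, the green pin stands up, and the job was handed in at about 14.3 s of the 61 s allowed.

- **Finding the groove:** I put the shut fingers on the edge at edge_start and slid them toward the grey end at about 5–6 N. Contact was lost about 80–88 mm along, so I took the groove centre to be about 96 mm from edge_start.
- **Pressing the plate:** I pressed straight down until the rubber stop answered with about 12 N at z = 0.042 m, which is 18 mm below the edge top.
- **Last checks:** With the hand lifted to z = 0.23 m, the side view showed the pin still up. The bushing, gauge block, tap wrench and offcut had not visibly moved. The can and mug were mostly outside that last crop, but the hand never went near them. The wrist force was back to about zero.

Two readings were off:
- **First touch:** it briefly reached about 18 N before I eased it off.
- **Plate friction:** the force while the plate moved down read only 1–3 N at the ends of the moves, below the roughly 4 N of friction given. The stop depth and the raised pin both indicate full travel.

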